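# Load the bench shaker and set its speed knob

### The arm

A 6-joint arm with a two-finger parallel gripper is mounted at the origin on a cart in front of the work surface, level with it; the furniture and walls round the work are solid. World frame = base frame: x ahead of the robot, y to its left, z up, the work surface at z = 0. Lengths are in m, angles in rad, forces in N, time in s.
With the tool pointing down it reaches from about 0.225 to 0.875 m from the base axis. Payload 3.4 kg.
Tool frame: the origin (TCP) lies at the very end of the fingers, on their centre line; the grasp point (between the pads) lies 19 mm behind it; z points along the fingers, y is the line along which they close (so a half turn about z gives the same grasp; the last joint's range is limited). The gripper opens to 85 mm and grips with 20 to 120 N. Pads are 22 mm wide; open, the fingers measure 114 mm over their backs; the gripper's body (76 mm by 85 mm) begins 54 mm behind the grasp point. The pads swing forward as they close: fully open they stand 13 mm farther back than shut.
Start: joints at [1.124, 0.276, 1.505, -0, 1.361, -0.121], TCP at [0.184, 0.545, 0.231] pointing down, gripper open.
Joint ranges: [-2.89, 2.89], [-0.75, 2.08], [0.22, 2.7], [-1.18, 4.32], [0.11, 2.71], [-2.7, 2.7]. Speed limits (rad/s): [2.57, 2.57, 3.14, 3.14, 3.14, 3.14].

### API

Orientations are given as a unit quaternion [w, x, y, z].
In Python, from rig import get_state, optics, sign_off gives the robot as it stands.
- The arm moves only by the tool send_rows, never from a script. Its argument "increments" is a list of rows, each an object with "gripper": the gripper's target within -1 to 1 (shut at 1, half-way at 0, fully open at -1); "linear": the shift along the world's x, y, z in m, a list of three; "delta_rot": the turn, a rotation vector about the world's x, y, z in rad, a list of three. In form: [{"gripper": gripper, "linear": [dx, dy, dz], "delta_rot": [rx, ry, rz]}, ...]. A call has 1 to 8 rows; each row is the pose to reach, as a shift and turn from the pose commanded when the call began; what a row does not reach only later rows make up. A row lasts 1/10 s, in which the tool goes at most 50 mm and 8.59 degrees, less where a joint would pass 70% of its speed; a pose out of reach is approached as far as the arm can. A call with a gripper value outside its range is refused whole. The fingers move at their own pace and stop on an object; "newtons" is the grip in N (left out, the last holds). Time passes only in rows, so rows that repeat a pose let the fingers close. It gives the time, the measured TCP pose, the force, the opening and the grip force at its end, in the units of the state.
- get_state(): the state, without advancing time (a new reading comes with each control period).
- optics.get_image(name): name is "side" or "top" or "wrist"; returns a dict with "pixels" (480x640x3 uint8, blue, green, red), "K" (3x3 intrinsics, pixels), "rvec" (rotation vector, rad) and "tvec" (3), from world to camera coordinates, as OpenCV has them; the wrist camera has in their place "T_tool_cam" (4x4, takes a point from camera to tool coordinates, whose origin is the TCP and whose axes are the flange's). Camera axes: x right, y down, z forward; pixel columns grow to the right and rows downward; lengths in m; the calibration is good to about 2 mm. A picture is of the moment at which its call begins: read the wrist's pose just before it. There is no depth.
- sign_off(): hands the job in; it is judged then, once.
The state is a dict: "clock": time; "qpos": joint angles; "qd": joint speeds; "effort": joint torques, N m; "position": TCP position; "ee_rot": TCP orientation; "contact_force": force on the tool from outside, world axes, zero at the start; "moment": the same for the moment, N m; "width": finger opening in m; "gripper_force": force on a finger pad.
Only numpy, scipy, OpenCV 4.12 (cv2) and the standard library are available. Lean on these libraries where they do the work, as an engineer would, in place of code of your own. Each camera call takes 0.05 s, during which the arm holds its last target. There are 200 camera calls.

### The job

Load the bench shaker: carry the open glass beaker upright, with its three loose balls staying inside, and set it down (do not drop it) in the middle of the shaker's round platform, inside the rim. Then turn the shaker's black knob clockwise until its white pointer line points straight at the raised black tab on the metal ring around it, and let go. Do not turn that ring, and leave the white jar and the empty cup where they are.

Things in the scene. Friction and masses are not known exactly. Their poses are not given: they have to be found in the camera images.
- beaker: open clear glass beaker, the only vessel with balls in it; straight wall 54 mm in diameter (60 mm over the small spout lip along its own y), 72 mm tall, floor 2 mm thick, 0.09 kg (varies); grasp it across the wall; origin at the centre of its underside, z up
- ball0_center (a point): one of three loose white ceramic balls, 18 mm in diameter, 18 g, that lie on the beaker's floor; this point is its centre
- ball1_center (a point): one of three loose white ceramic balls, 18 mm in diameter, 18 g, that lie on the beaker's floor; this point is its centre
- ball2_center (a point): one of three loose white ceramic balls, 18 mm in diameter, 18 g, that lie on the beaker's floor; this point is its centre
- shaker: bench shaker, a white box 150 x 230 mm, fixed to the worktop, its top 50 mm above the worktop; origin at the centre of its underside; own x points to its back (roughly away from the robot), own y to its left. On its top: the round platform on the left (own y +60 mm) and the dial with knob on the right (own y -62 mm). It stands turned by up to 0.25 rad
- platform_top (a point): centre of the upper face of the round, fixed platform (dark rubber, 60 mm above the worktop), where the beaker's underside shall stand; the face is 90 mm in diameter inside a thin aluminium rim that rises 5.5 mm above it
- knob_grip (a point): on the knob's upright axis, in its bar grip, 12 mm below the bar's top. The black knob is a disc 64 mm in diameter with an upright bar grip across it, 60 mm long, 14 mm wide and 34 mm tall; the bar runs from 61 to 94 mm above the worktop, so it can be pinched from above across its 14 mm. Axes turn with the knob: own x runs along the bar towards the pointer end, z up
- pointer_end (a point): top of the bar at its pointer end, 30 mm from the knob's axis, where the white line on the bar ends; same axes as knob_grip (x = the direction in which the pointer points)
- index_tab (a point): top of the raised black tab (11 x 7 mm, 5 mm high) on the aluminium ring around the knob, 38.5 mm from the knob's axis; own x points from the knob's axis outward through the tab. The ring is 88 mm in diameter, its face 54 mm above the worktop, the tab's top 59 mm; it is stiff
- speed_knob (a joint): knob angle in rad, 0 at its stop, up to 3.6, growing as it turns clockwise seen from above; at 0 the pointer direction is 2.0 rad counter-clockwise from the shaker's own x. Light friction (0.06 N m): it stays where it is left
- index_ring (a joint): angle of the index ring in rad, same zero and same sense as speed_knob: the pointer points at the tab when both joints are equal. The tab starts 0.6 to 1.5 rad clockwise of the pointer. The ring must not be turned
- white_jar: bystander: closed white jar with a ribbed white cap, 40 mm in diameter, 48 mm tall; origin at the centre of its underside
- empty_cup: bystander: empty milky plastic cup, 67 mm wide, 68 mm tall; origin at the centre of its underside
Not all that is in view belongs to the job. What is shaped like the beaker but yellow is not meant.

How it is judged:
On the way, in this order (a step that is already met when the one before it is completed fails the run):
1. the beaker stands released, upright, on the shaker's platform inside the rim, with the three balls in it (horizontal distance between beaker and platform_top below 0.02 m and z of beaker in the frame of platform_top between -0.004 and 0.004 m and angle between beaker's own z axis and vertical below 0.1 rad and horizontal distance between each of ball0_center, ball1_center, ball2_center and beaker below 0.03 m and z of ball0_center in the frame of beaker between 0 and 0.07 m and z of ball1_center in the frame of beaker between 0 and 0.07 m and z of ball2_center in the frame of beaker between 0 and 0.07 m and contact force between the fingers and beaker below 0.05 N), for 0.2 s.
2. with the beaker on the platform, the knob's pointer points at the ring's tab (angle between the x axis of pointer_end and the x axis of index_tab, either way round below 0.12 rad and horizontal distance between beaker and platform_top below 0.02 m and z of beaker in the frame of platform_top between -0.004 and 0.004 m and angle between beaker's own z axis and vertical below 0.1 rad), for 0.2 s.
At the end, for the whole second after the job is handed in: The beaker stands upright (within 0.1 rad), released and at rest on the platform's face, its centre within 20 mm of the platform's centre; all three balls are inside it; the knob is at rest with its pointer within 0.12 rad of the ring's tab (all of step 2 and horizontal distance between each of ball0_center, ball1_center, ball2_center and beaker below 0.03 m and z of ball0_center in the frame of beaker between 0 and 0.07 m and z of ball1_center in the frame of beaker between 0 and 0.07 m and z of ball2_center in the frame of beaker between 0 and 0.07 m and contact force between the fingers and beaker below 0.05 N and linear speed of beaker below 0.02 m/s and velocity of joint speed_knob between -0.05 and 0.05 rad/s); the robot touches nothing.
It fails at once if the beaker is tilted by more than 0.5 rad (angle between beaker's own z axis and vertical above 0.5 rad).
It fails at once if the beaker is dropped or thrown (faster than 0.4 m/s while no finger touches it) (contact force between the fingers and beaker below 0.05 N and linear speed of beaker above 0.4 m/s).
It fails at once if the index ring is turned (its tab moves more than 5 mm) (distance of index_tab from where it was at the start of the episode above 0.005 m).
It fails at once if the white jar or the empty cup is moved more than 40 mm (distance of any of white_jar, empty_cup from where it was at the start of the episode above 0.04 m).
It also fails if it takes over 51 s, if anything falls off the work surface, if the arm or the gripper's body presses on something with over 40 N, if the wrist force passes 120 N, or if a joint passes its speed limit or range.

## Working session

There is one attempt and no reset: what is moved stays moved. The work goes in short steps, Python scripts to look and compute and a tool call to move; the robot and the scene stay as the last step left them, time stands still between calls to the robot, and variables do not carry over. Pictures are saved under pics/ and viewed, at most 10 in all, crops included, and the job is handed in when it is done.

Besides the shell and the picture viewer there is one more tool, called as name([rows], argument=value, ...), one row to a line, values as JSON. send_rows: Moves the arm, as the interface text tells. Its arguments: {"type":"object","properties":{"increments":{"type":"array"},"newtons":{"type":"number"}},"required":["increments"]}

```bash
mkdir -p pics
cat > h.py <<'E'
import numpy as np, cv2
from rig import get_state, optics, sign_off
from scipy.spatial.transform import Rotation as R
def snap(n,f):
    s=get_state(); im=optics.get_image(n); cv2.imwrite(f'pics/{f}.png',im['pixels'])
    if 'rvec' in im:
        Rm=cv2.Rodrigues(np.array(im['rvec'],float))[0]; t=np.array(im['tvec'],float).ravel()
        Rw=Rm.T; c=-Rm.T@t
    else:
        q=s['ee_rot']; Rt=R.from_quat([q[1],q[2],q[3],q[0]]).as_matrix(); T=np.array(im['T_tool_cam'])
        Rw=Rt@T[:3,:3]; c=Rt@T[:3,3]+np.array(s['position'])
    np.savez(f'pics/{f}.npz',K=im['K'],Rw=Rw,c=c); return im
def at(f,u,v,z):
    d=np.load(f'pics/{f}.npz'); r=d['Rw']@np.linalg.inv(d['K'])@np.array([u,v,1.])
    return np.round(d['c']+r*(z-d['c'][2])/r[2],4)
def proj(f,p):
    d=np.load(f'pics/{f}.npz'); q=d['K']@(d['Rw'].T@(np.array(p)-d['c'])); return np.round(q[:2]/q[2],1)
E
python3 - <<'E'
from h import *
for n in('top','side','wrist'): snap(n,n+'0'); d=np.load(f'pics/{n}0.npz'); print(n,d['c'],d['K'][0,0],d['Rw'][:,2])
print(get_state())
a=cv2.imread('pics/top0.png');b=cv2.imread('pics/side0.png')
E
```

```text
top [0.50491464 0.23075555 0.9400098 ] 460.2720695544295 [ 0.11555874  0.01316149 -0.99321345]
side [0.39499162 0.87083058 0.64332777] 443.17972519425655 [ 0.23421182 -0.72112923 -0.65201032]
wrist [0.11838353 0.56787899 0.37311646] 369.281992290566 [ 0.25728141 -0.08804859 -0.96231685]
{'clock': 0.15, 'qpos': array([ 1.12395643e+00,  2.76454848e-01,  1.50582885e+00, -1.10941459e-06,
        1.36068203e+00, -1.21015032e-01]), 'qd': array([-0.00066062, -0.00289113, -0.00452739, -0.00043015, -0.00096693,
       -0.00047038]), 'effort': array([ 4.99703310e-04, -4.17144692e+01, -2.46032614e+01, -2.62734902e-04,
        7.71173160e-03,  3.08256597e-05]), 'position': array([0.18389994, 0.54439712, 0.23064087]), 'ee_rot': array([-1.91797622e-04,  1.62192605e-01,  9.86758880e-01, -6.59202116e-04]), 'contact_force': array([ 0.04921394, -0.07935783,  0.22123106]), 'moment': array([ 0.01981351,  0.0371178 , -0.01568544]), 'gripper_force': 0.0, 'width': 0.0854308175784204}
```

View pics/top0.png

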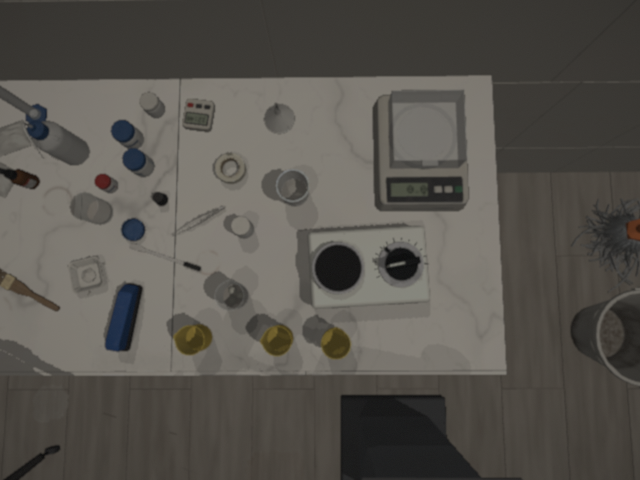

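View pics/side0.png

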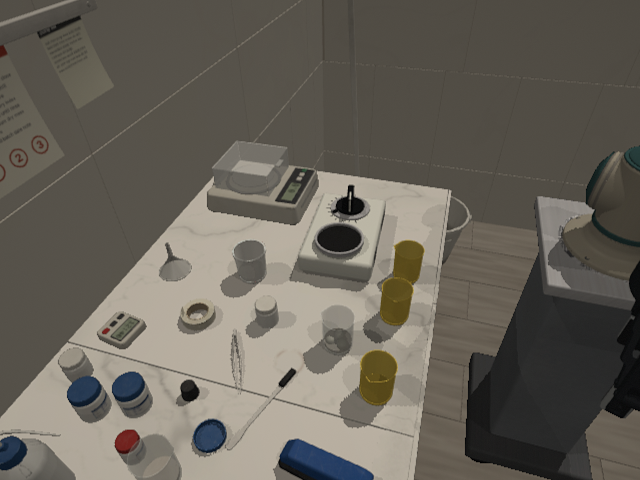

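The top view shows possible beakers at these pixels:
- clear vessel at (231,294) in top and (338,330) in side
- milky cup at (292,186)
- glass at (95,208)
- yellow beakers at (193,339), (277,340) and (336,344)

The white jar is at (241,226), and the shaker platform is at (338,267) with the knob at (402,264). I choose (231,294) and will check it in a crop.

Run:
```python
from h import *
a=cv2.imread('pics/top0.png');b=cv2.imread('pics/side0.png')
def c(i,u,v,w,h,s=400):
    return cv2.convertScaleAbs(cv2.resize(i[v:v+h,u:u+w],(s,300),interpolation=cv2.INTER_CUBIC),alpha=1.5)
# 80x60 crops = x5
m=np.vstack([np.hstack([c(a,190,260,80,60),c(b,295,295,80,60)]),np.hstack([c(a,360,235,80,60),c(b,310,175,80,60)])])
cv2.imwrite('pics/crop1.png',m)
```

```text
(no output)
```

View pics/crop1.png

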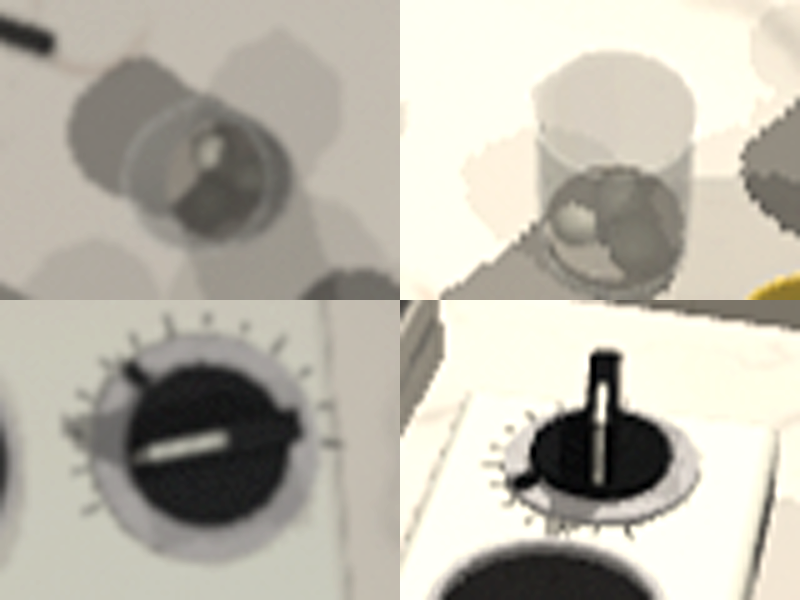

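The crop confirms the clear vessel with three balls. Its rim centre is at crop (196,171), which is top px (229.2,294.2). In top px, the pointer end is at about (387,266.5), the bar's far end at (420,259) and the tab at (387,249.7).

Run:
```python
from h import *
print('beaker rim top',at('top0',229.2,294.2,.072),'side',at('side0',295+214/5,295+110/5,.072))
print('plat top',at('top0',338,267.5,.06),'side',at('side0',339.5,238.5,.06))
a=cv2.imread('pics/top0.png')
pe=at('top0',387.2,266.4,.094); fe=at('top0',420,259.5,.094); kc=at('top0',360+208/5,235+147/5,.054); kd=at('top0',360+213/5,235+146/5,.0605); tab=at('top0',360+134/5,235+73/5,.059)
print('pointer',pe,'far',fe,'mid',(pe+fe)/2,'ringc',kc,'disc',kd,'tab',tab)
for p,q in((kc,tab),(fe,pe),((pe+fe)/2,tab)): d=q-p; print(np.linalg.norm(d[:2]),np.arctan2(d[1],d[0]))
# side
st=at('side0',310+(523-400)/5,175+182/5,.059); print('tab side',st)
print('ringc side',at('side0',310+(602-400)/5,175+163/5,.054))
# dark platform/box blobs
hs=cv2.cvtColor(a,cv2.COLOR_BGR2GRAY)
m=(hs<45).astype(np.uint8); n,l,s,c=cv2.connectedComponentsWithStats(m)
for i in range(1,n):
    if 300<s[i,4]<6000 and 200<c[i,1]<310: print(s[i],c[i],at('top0',*c[i],.06))
for u,v in((307,229),(425,226),(430,302),(312,307)): print('corner',at('top0',u,v,.05))
for n_,u,v in(('cup',292,186),('jar',241,226),('y1',193,339),('y2',277,340),('y3',336,344)): print(n_,at('top0',u,v,.06))
print(get_state()['position'],proj('top0',[.184,.545,.23]))
```

```text
beaker rim top [0.5138 0.4094 0.072 ] side [0.5121 0.4114 0.072 ]
plat top [0.5638 0.2041 0.06  ] side [0.5642 0.2032 0.06  ]
pointer [0.5631 0.1148 0.094 ] far [0.5755 0.0543 0.094 ] mid [0.5693  0.08455 0.094  ] ringc [0.5696 0.0816 0.054 ] disc [0.5695 0.0808 0.0605] tab [0.5979 0.1101 0.059 ]
0.04016391415188514 0.7889192756060852
0.06175767158823266 1.7729552675754974
0.038350521508839976 0.7291325910559491
tab side [0.5984 0.116  0.059 ]
ringc side [0.5699 0.0865 0.054 ]
[598 214  35  36 332] [611.90361446 228.7560241 ] [ 0.6355 -0.3211  0.06  ]
[ 315  245   46   46 1604] [337.75935162 267.60099751] [0.5637 0.2046 0.06  ]
[385 248  35  32 765] [401.35686275 263.29673203] [0.5713 0.083  0.06  ]
corner [0.6402 0.2637 0.05  ]
corner [0.6447 0.0335 0.05  ]
corner [0.4976 0.0285 0.05  ]
corner [0.489  0.2543 0.05  ]
cup [0.7239 0.2925 0.06  ]
jar [0.6454 0.3913 0.06  ]
y1 [0.4302 0.4789 0.06  ]
y2 [0.4278 0.3201 0.06  ]
y3 [0.4201 0.2092 0.06  ]
[0.18389994 0.54439712 0.23064087] [110.4 520.7]
```

send_rows([
  {"gripper": -1,"linear": [0.041,-0.017,0],"delta_rot": [0,0,0]},
  {"gripper": -1,"linear": [0.082,-0.034,0],"delta_rot": [0,0,0]},
  {"gripper": -1,"linear": [0.123,-0.051,0],"delta_rot": [0,0,0]},
  {"gripper": -1,"linear": [0.164,-0.068,0],"delta_rot": [0,0,0]},
  {"gripper": -1,"linear": [0.205,-0.085,0],"delta_rot": [0,0,0]},
  {"gripper": -1,"linear": [0.246,-0.102,0],"delta_rot": [0,0,0]},
  {"gripper": -1,"linear": [0.287,-0.119,0],"delta_rot": [0,0,0]},
  {"gripper": -1,"linear": [0.329,-0.134,-0.01],"delta_rot": [0,0,0]},
], newtons=30)

```text
clock: 0.95
position: [0.5152, 0.4101, 0.2224]
ee_rot: [0.001, 0.162, 0.987, 0.001]
contact_force: [0.8, 0.4, -0.5]
width: 0.0853
gripper_force: 0.0
```

send_rows([
  {"gripper": -1,"linear": [0,0,0],"delta_rot": [0,0,0]},
  {"gripper": -1,"linear": [0,0,0],"delta_rot": [0,0,0]},
  {"gripper": -1,"linear": [0,0,0],"delta_rot": [0,0,0]},
])

```text
clock: 1.25
position: [0.512, 0.4111, 0.2212]
ee_rot: [-0.001, 0.162, 0.987, -0.0]
contact_force: [0.7, -0.1, 0.2]
width: 0.0855
gripper_force: 0.0
```

Run:
```python
from h import *
snap('wrist','w1'); s=get_state(); print(s['position'],s['qpos'],s['clock'])
print(proj('w1',[.513,.41,.072]),proj('w1',[.513,.41,0]))
```

```text
[0.51174506 0.41141667 0.22153196] [ 5.70898241e-01  4.04570800e-01  1.33341399e+00  6.44378072e-04
  1.40395713e+00 -6.75441183e-01] 1.3
[321.6 226. ] [322.1 209.1]
```

View pics/w1.png

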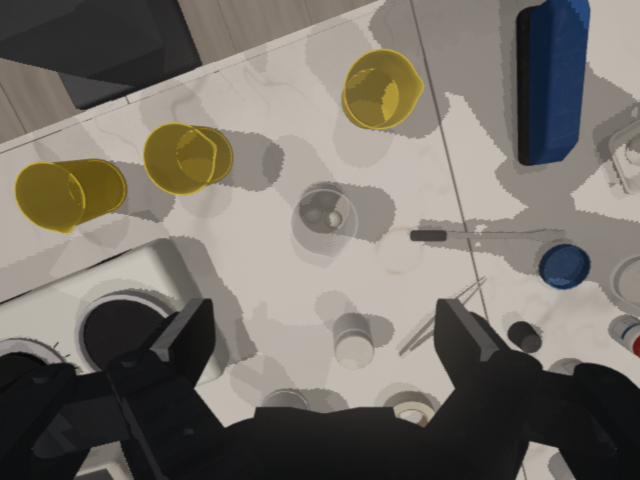

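The wrist view shows the beaker's rim spanning columns 292–357 with its centre at about (324,221). It is 54 mm wide across the closing axis, so the spout does not lie along that axis.

Run:
```python
from h import *
print(at('w1',324.5,221.5,.072)); s=get_state(); print(s['position'])
a=cv2.imread('pics/w1.png')
b=cv2.imread('pics/side0.png')
cv2.imwrite('pics/crop2.png',np.hstack([cv2.resize(a[180:270,280:370],(540,540),interpolation=cv2.INTER_CUBIC)]))
```

```text
[0.5102 0.4134 0.072 ]
[0.51174506 0.41141667 0.22153196]
```

View pics/crop2.png

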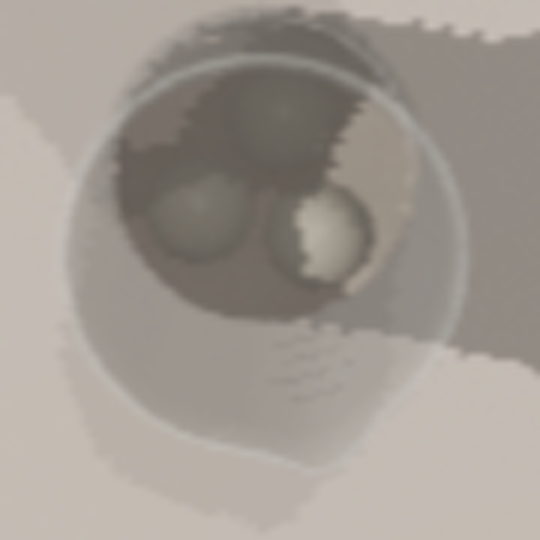

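The enlarged crop puts the spout at the lower right, (325,470), away from the closing axis. The tool is already centred over the beaker, so I'll descend and grip.

send_rows([
  {"gripper": -1,"linear": [0,0,-0.045],"delta_rot": [0,0,0]},
  {"gripper": -1,"linear": [0,0,-0.09],"delta_rot": [0,0,0]},
  {"gripper": -1,"linear": [0,0,-0.12],"delta_rot": [0,0,0]},
  {"gripper": -1,"linear": [-0.001,0.001,-0.15],"delta_rot": [0,0,0]},
  {"gripper": -1,"linear": [-0.001,0.001,-0.18],"delta_rot": [0,0,0]},
  {"gripper": -1,"linear": [-0.001,0.001,-0.193],"delta_rot": [0,0,0]},
  {"gripper": -1,"linear": [-0.001,0.001,-0.193],"delta_rot": [0,0,0]},
  {"gripper": -1,"linear": [-0.001,0.001,-0.193],"delta_rot": [0,0,0]},
])

```text
clock: 2.1
position: [0.5123, 0.4128, 0.0296]
ee_rot: [0.001, 0.162, 0.987, 0.001]
contact_force: [0.7, 0.3, 0.6]
width: 0.0853
gripper_force: 0.0
```

send_rows([
  {"gripper": -0.2,"linear": [0,0,0],"delta_rot": [0,0,0]},
  {"gripper": 0,"linear": [0,0,0],"delta_rot": [0,0,0]},
  {"gripper": 0.2,"linear": [0,0,0],"delta_rot": [0,0,0]},
  {"gripper": 0.4,"linear": [0,0,0],"delta_rot": [0,0,0]},
  {"gripper": 0.6,"linear": [0,0,0],"delta_rot": [0,0,0]},
  {"gripper": 1,"linear": [0,0,0],"delta_rot": [0,0,0]},
  {"gripper": 1,"linear": [0,0,0],"delta_rot": [0,0,0]},
], newtons=30)

```text
clock: 2.8
position: [0.5129, 0.4122, 0.0301]
ee_rot: [0.001, 0.162, 0.987, 0.001]
contact_force: [-1.2, -0.0, 6.2]
width: 0.0542
gripper_force: 30.9
```

send_rows([
  {"gripper": 1,"linear": [0,0,0.006],"delta_rot": [0,0,0]},
  {"gripper": 1,"linear": [0,0,0.018],"delta_rot": [0,0,0]},
  {"gripper": 1,"linear": [0,0,0.036],"delta_rot": [0,0,0]},
  {"gripper": 1,"linear": [0,0,0.056],"delta_rot": [0,0,0]},
  {"gripper": 1,"linear": [0,0,0.076],"delta_rot": [0,0,0]},
  {"gripper": 1,"linear": [0,0,0.094],"delta_rot": [0,0,0]},
  {"gripper": 1,"linear": [0,0,0.106],"delta_rot": [0,0,0]},
  {"gripper": 1,"linear": [0,0,0.11],"delta_rot": [0,0,0]},
])

```text
clock: 3.6
position: [0.5127, 0.4122, 0.1403]
ee_rot: [0.001, 0.162, 0.987, 0.001]
contact_force: [0.2, 0.1, -1.5]
width: 0.0542
gripper_force: 32.1
```

send_rows([
  {"gripper": 1,"linear": [0.001,-0.006,0],"delta_rot": [0,0,0]},
  {"gripper": 1,"linear": [0.004,-0.018,0],"delta_rot": [0,0,0]},
  {"gripper": 1,"linear": [0.008,-0.034,0],"delta_rot": [0,0,0]},
  {"gripper": 1,"linear": [0.013,-0.052,0],"delta_rot": [0,0,0]},
  {"gripper": 1,"linear": [0.017,-0.07,0],"delta_rot": [0,0,0]},
  {"gripper": 1,"linear": [0.021,-0.086,0],"delta_rot": [0,0,0]},
  {"gripper": 1,"linear": [0.024,-0.098,0],"delta_rot": [0,0,0]},
  {"gripper": 1,"linear": [0.025,-0.102,0],"delta_rot": [0,0,0]},
])

```text
clock: 4.4
position: [0.5376, 0.3079, 0.1384]
ee_rot: [0.0, 0.163, 0.987, -0.0]
contact_force: [-0.1, -0.0, -1.6]
width: 0.0542
gripper_force: 32.2
```

send_rows([
  {"gripper": 1,"linear": [0.001,-0.006,0],"delta_rot": [0,0,0]},
  {"gripper": 1,"linear": [0.004,-0.018,0],"delta_rot": [0,0,0]},
  {"gripper": 1,"linear": [0.008,-0.034,0],"delta_rot": [0,0,0]},
  {"gripper": 1,"linear": [0.013,-0.052,0],"delta_rot": [0,0,0]},
  {"gripper": 1,"linear": [0.017,-0.07,0],"delta_rot": [0,0,0]},
  {"gripper": 1,"linear": [0.021,-0.086,0],"delta_rot": [0,0,0]},
  {"gripper": 1,"linear": [0.025,-0.1,0],"delta_rot": [0,0,0]},
  {"gripper": 1,"linear": [0.026,-0.105,0],"delta_rot": [0,0,0]},
])

```text
clock: 5.2
position: [0.5637, 0.203, 0.1384]
ee_rot: [0.0, 0.163, 0.987, -0.0]
contact_force: [1.3, 0.6, -1.7]
width: 0.0547
gripper_force: 32.2
```

Run:
```python
from h import *
snap('side','s2'); snap('top','t2'); s=get_state(); print(s['position'],s['contact_force'],s['width'],s['gripper_force'],s['clock'])
print(proj('s2',[*s['position'][:2],.11]))
a=cv2.imread('pics/s2.png')[140:290,250:450]; b=cv2.imread('pics/t2.png')[200:320,290:450]
cv2.imwrite('pics/crop3.png',cv2.resize(a,(800,600),interpolation=cv2.INTER_CUBIC))
```

```text
[0.56327212 0.20404973 0.13831741] [-0.46508961  0.49049148 -0.04340158] 0.054303543250495474 32.14902327832533 5.3
[340.2 219.4]
```

View pics/crop3.png

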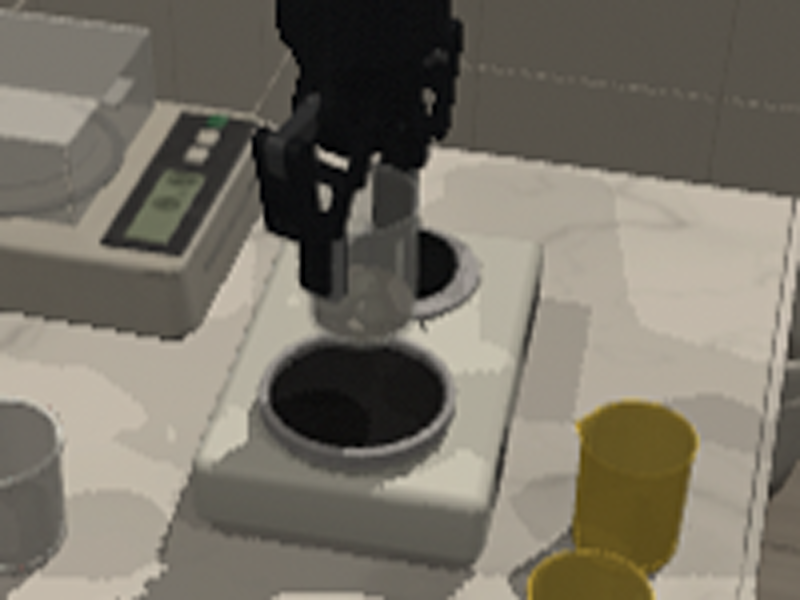

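The beaker hangs upright and centred over the platform. Its underside centre at px (340.5,219.5) matches a height of about 0.11, so I'll lower about 0.049.

send_rows([
  {"gripper": 1,"linear": [0,0,-0.01],"delta_rot": [0,0,0]},
  {"gripper": 1,"linear": [0,0,-0.022],"delta_rot": [0,0,0]},
  {"gripper": 1,"linear": [0,0,-0.034],"delta_rot": [0,0,0]},
  {"gripper": 1,"linear": [0,0,-0.041],"delta_rot": [0,0,0]},
  {"gripper": 1,"linear": [0,0,-0.044],"delta_rot": [0,0,0]},
  {"gripper": 1,"linear": [0,0,-0.046],"delta_rot": [0,0,0]},
  {"gripper": 1,"linear": [0,0,-0.047],"delta_rot": [0,0,0]},
  {"gripper": 1,"linear": [0,0,-0.047],"delta_rot": [0,0,0]},
])

```text
clock: 6.1
position: [0.5633, 0.2049, 0.0916]
ee_rot: [0.0, 0.162, 0.987, 0.0]
contact_force: [0.4, -1.0, -2.3]
width: 0.0542
gripper_force: 32.1
```

send_rows([
  {"gripper": 1,"linear": [0,0,-0.001],"delta_rot": [0,0,0]},
  {"gripper": 1,"linear": [0,0,-0.001],"delta_rot": [0,0,0]},
  {"gripper": 1,"linear": [0,0,-0.001],"delta_rot": [0,0,0]},
])

```text
clock: 6.4
position: [0.5634, 0.2049, 0.0907]
ee_rot: [0.001, 0.162, 0.987, 0.0]
contact_force: [-0.1, 1.2, 0.3]
width: 0.0543
gripper_force: 32.1
```

send_rows([
  {"gripper": 1,"linear": [0,0,-0.001],"delta_rot": [0,0,0]},
  {"gripper": 1,"linear": [0,0,-0.001],"delta_rot": [0,0,0]},
  {"gripper": 1,"linear": [0,0,-0.001],"delta_rot": [0,0,0]},
])

```text
clock: 6.7
position: [0.5636, 0.2048, 0.0907]
ee_rot: [0.001, 0.162, 0.987, 0.0]
contact_force: [-1.0, -0.1, 6.4]
width: 0.0541
gripper_force: 32.1
```

It has touched down with 6 N upward force. Releasing.

send_rows([
  {"gripper": 0,"linear": [0,0,0],"delta_rot": [0,0,0]},
  {"gripper": -0.3,"linear": [0,0,0],"delta_rot": [0,0,0]},
  {"gripper": -0.6,"linear": [0,0,0],"delta_rot": [0,0,0]},
  {"gripper": -1,"linear": [0,0,0],"delta_rot": [0,0,0]},
  {"gripper": -1,"linear": [0,0,0],"delta_rot": [0,0,0]},
  {"gripper": -1,"linear": [0,0,0],"delta_rot": [0,0,0]},
  {"gripper": -1,"linear": [0,0,0],"delta_rot": [0,0,0]},
])

```text
clock: 7.4
position: [0.563, 0.2048, 0.0892]
ee_rot: [-0.0, 0.162, 0.987, 0.0]
contact_force: [0.8, 0.8, -0.1]
width: 0.0853
gripper_force: 0.0
```

send_rows([
  {"gripper": -1,"linear": [0,0,0.02],"delta_rot": [0,0,0]},
  {"gripper": -1,"linear": [0,0,0.045],"delta_rot": [0,0,0]},
  {"gripper": -1,"linear": [0,0,0.075],"delta_rot": [0,0,0]},
  {"gripper": -1,"linear": [0,0,0.105],"delta_rot": [0,0,0]},
  {"gripper": -1,"linear": [0,0,0.135],"delta_rot": [0,0,0]},
  {"gripper": -1,"linear": [0,0,0.15],"delta_rot": [0,0,0]},
])

```text
clock: 8.0
position: [0.5642, 0.2051, 0.2424]
ee_rot: [0.002, 0.162, 0.987, 0.001]
contact_force: [0.5, -0.2, -0.5]
width: 0.0852
gripper_force: 0.0
```

send_rows([
  {"gripper": -1,"linear": [0.001,-0.03,0],"delta_rot": [0,0,-0.13]},
  {"gripper": -1,"linear": [0.002,-0.06,0],"delta_rot": [0,0,-0.26]},
  {"gripper": -1,"linear": [0.004,-0.09,0],"delta_rot": [0,0,-0.39]},
  {"gripper": -1,"linear": [0.006,-0.122,0],"delta_rot": [0,0,-0.52]},
  {"gripper": -1,"linear": [0.006,-0.122,0],"delta_rot": [0,0,-0.65]},
  {"gripper": -1,"linear": [0.006,-0.122,0],"delta_rot": [0,0,-0.78]},
  {"gripper": -1,"linear": [0.006,-0.122,0],"delta_rot": [0,0,-0.91]},
  {"gripper": -1,"linear": [0.006,-0.122,0],"delta_rot": [0,0,-1.04]},
])

```text
clock: 8.8
position: [0.569, 0.0826, 0.2393]
ee_rot: [-0.0, 0.633, 0.774, 0.0]
contact_force: [-0.4, 0.9, -1.0]
width: 0.0855
gripper_force: 0.0
```

send_rows([
  {"gripper": -1,"linear": [0,0,0],"delta_rot": [0,0,0]},
  {"gripper": -1,"linear": [0,0,0],"delta_rot": [0,0,0]},
  {"gripper": -1,"linear": [0,0,0],"delta_rot": [0,0,0]},
])

```text
clock: 9.1
position: [0.569, 0.0828, 0.2393]
ee_rot: [0.0, 0.63, 0.776, 0.0]
contact_force: [0.2, 0.5, -0.9]
width: 0.0853
gripper_force: 0.0
```

Run:
```python
from h import *
snap('wrist','w2'); snap('side','s3'); snap('top','t3'); s=get_state(); print(s['position'],s['ee_rot'],s['qpos'],s['clock'])
k=[.5697,.0823]
print(proj('w2',[*k,.094]),proj('w2',[*k,.061]),proj('w2',[*k,.054]),proj('w2',[.5637,.2043,.06]),proj('w2',[.5637,.2043,.132]))
```

```text
[0.56904098 0.0828136  0.23931804] [3.01869662e-05 6.30683113e-01 7.76040469e-01 1.73202851e-05] [ 2.35423433e-02  2.71635527e-01  1.49103012e+00 -1.30480477e-05
  1.37885859e+00 -1.82385192e-01] 9.25
[324.6 227.1] [324.5 218.2] [324.5 216.6] [348.5  70.9] [356.1  51.3]
```

View pics/w2.png

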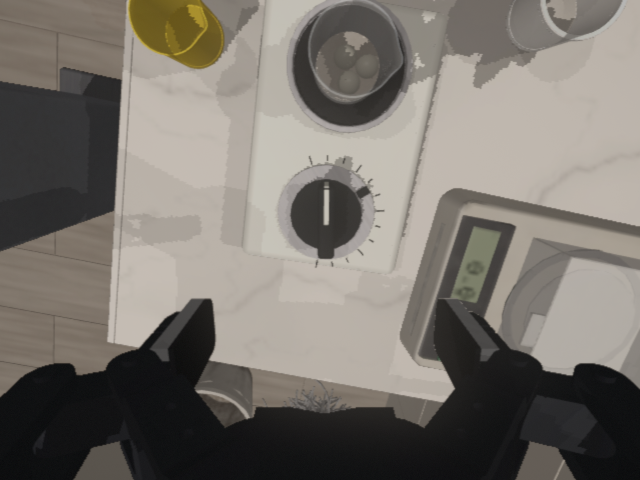

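The wrist view shows the beaker standing inside the rim at (355,65) with its three balls. The pointer end is at (327,183), the bar's far end at (326,258), the ring centre at (326,212) and the tab at (364,191). I'll measure closer in an enlarged crop.

Run:
```python
from h import *
a=cv2.imread('pics/w2.png')
cv2.imwrite('pics/crop4.png',cv2.resize(a[150:270,270:390],(600,600),interpolation=cv2.INTER_CUBIC))
```

```text
(no output)
```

View pics/crop4.png

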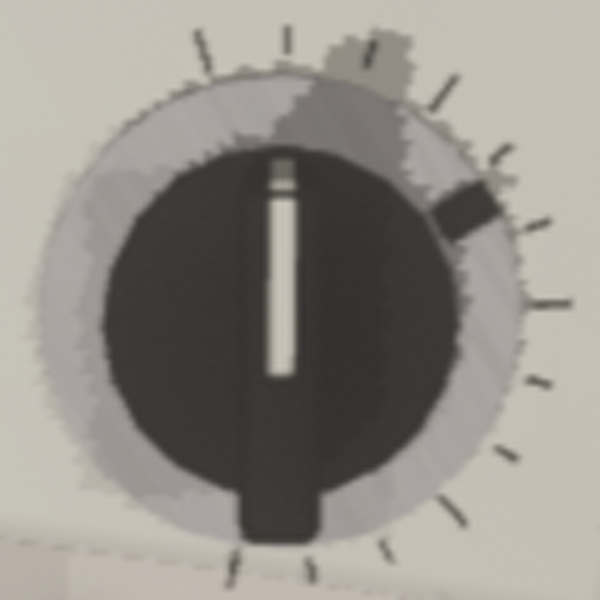

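Run:
```python
from h import *
f=lambda u,v,z: at('w2',270+u/5,150+v/5,z)
pe=f(283,192,.094); pm=f(282,375,.094); fe=f(280,541,.094); rc=f(280,308,.054); tab=f(466,210,.059)
print(pe,fe,(pe+fe)/2,'ring',rc,'tab',tab)
ang=lambda p,q: (np.arctan2(*(q-p)[1::-1]),np.linalg.norm((q-p)[:2]))
print('pointer',ang(fe,pe),ang(pm,pe)); print('tab',ang(rc,tab),ang((pe+fe)/2,tab))
q=get_state()['ee_rot']; M=R.from_quat([q[1],q[2],q[3],q[0]]).as_matrix(); print('close axis',np.arctan2(M[1,1],M[0,1]))
```

```text
[0.5649 0.113  0.094 ] [0.5763 0.0568 0.094 ] [0.5706 0.0849 0.094 ] ring [0.5701 0.0871 0.054 ] tab [0.5982 0.1119 0.059 ]
pointer (np.float64(1.7709278579301935), np.float64(0.05734457254178465)) (np.float64(1.7735465878087595), np.float64(0.02930017064796723))
tab (np.float64(0.7230970419969245), np.float64(0.03747866059506389)) (np.float64(0.7744095947147154), np.float64(0.03861036130367077))
close axis 0.20593002448335287
```

send_rows([
  {"gripper": -1,"linear": [0.001,0.0015,-0.04],"delta_rot": [0,0,0]},
  {"gripper": -0.6,"linear": [0.001,0.0015,-0.08],"delta_rot": [0,0,0]},
  {"gripper": -0.4,"linear": [0.001,0.0015,-0.115],"delta_rot": [0,0,0]},
  {"gripper": -0.2,"linear": [0.001,0.0015,-0.14],"delta_rot": [0,0,0]},
  {"gripper": -0.2,"linear": [0.001,0.0015,-0.16],"delta_rot": [0,0,0]},
  {"gripper": -0.2,"linear": [0.001,0.0015,-0.171],"delta_rot": [0,0,0]},
  {"gripper": -0.2,"linear": [0.001,0.0015,-0.171],"delta_rot": [0,0,0]},
], newtons=25)

```text
clock: 9.95
position: [0.5691, 0.0843, 0.0669]
ee_rot: [-0.001, 0.631, 0.776, -0.001]
contact_force: [-0.6, -0.2, 0.3]
width: 0.051
gripper_force: 0.0
```

send_rows([
  {"gripper": 0.2,"linear": [0,0,0],"delta_rot": [0,0,0]},
  {"gripper": 0.4,"linear": [0,0,0],"delta_rot": [0,0,0]},
  {"gripper": 0.6,"linear": [0,0,0],"delta_rot": [0,0,0]},
  {"gripper": 0.8,"linear": [0,0,0],"delta_rot": [0,0,0]},
  {"gripper": 1,"linear": [0,0,0],"delta_rot": [0,0,0]},
  {"gripper": 1,"linear": [0,0,0],"delta_rot": [0,0,0]},
  {"gripper": 1,"linear": [0,0,0],"delta_rot": [0,0,0]},
])

```text
clock: 10.65
position: [0.5702, 0.0842, 0.0696]
ee_rot: [0.0, 0.631, 0.776, 0.0]
contact_force: [-2.2, -0.0, 5.7]
width: 0.0139
gripper_force: 25.6
```

send_rows([
  {"gripper": 1,"linear": [0,0,0],"delta_rot": [0,0,-0.08]},
  {"gripper": 1,"linear": [0,0,0],"delta_rot": [0,0,-0.18]},
  {"gripper": 1,"linear": [0,0,0],"delta_rot": [0,0,-0.28]},
  {"gripper": 1,"linear": [0,0,0],"delta_rot": [0,0,-0.38]},
  {"gripper": 1,"linear": [0,0,0],"delta_rot": [0,0,-0.48]},
  {"gripper": 1,"linear": [0,0,0],"delta_rot": [0,0,-0.56]},
  {"gripper": 1,"linear": [0,0,0],"delta_rot": [0,0,-0.6]},
  {"gripper": 1,"linear": [0,0,0],"delta_rot": [0,0,-0.6]},
])

```text
clock: 11.45
position: [0.5705, 0.0841, 0.0696]
ee_rot: [0.001, 0.832, 0.554, 0.001]
contact_force: [-1.8, 0.2, 5.7]
width: 0.0138
gripper_force: 25.6
```

send_rows([
  {"gripper": 1,"linear": [0,0,0],"delta_rot": [0,0,-0.08]},
  {"gripper": 1,"linear": [0,0,0],"delta_rot": [0,0,-0.18]},
  {"gripper": 1,"linear": [0,0,0],"delta_rot": [0,0,-0.28]},
  {"gripper": 1,"linear": [0,0,0],"delta_rot": [0,0,-0.36]},
  {"gripper": 1,"linear": [0,0,0],"delta_rot": [0,0,-0.42]},
  {"gripper": 1,"linear": [0,0,0],"delta_rot": [0,0,-0.42]},
  {"gripper": 1,"linear": [0,0,0],"delta_rot": [0,0,-0.42]},
])

```text
clock: 12.15
position: [0.5707, 0.084, 0.0696]
ee_rot: [0.001, 0.929, 0.369, 0.001]
contact_force: [0.1, -1.0, 5.0]
width: 0.0135
gripper_force: 25.6
```

Release, rise and look.

send_rows([
  {"gripper": 0.6,"linear": [0,0,0],"delta_rot": [0,0,0]},
  {"gripper": 0.3,"linear": [0,0,0],"delta_rot": [0,0,0]},
  {"gripper": 0,"linear": [0,0,0],"delta_rot": [0,0,0]},
  {"gripper": -0.2,"linear": [0,0,0],"delta_rot": [0,0,0]},
  {"gripper": -0.2,"linear": [0,0,0],"delta_rot": [0,0,0]},
])

```text
clock: 12.65
position: [0.57, 0.0843, 0.0682]
ee_rot: [-0.0, 0.929, 0.369, -0.0]
contact_force: [0.5, 0.4, -0.8]
width: 0.0517
gripper_force: 0.0
```

send_rows([
  {"gripper": -0.2,"linear": [0,0,0.03],"delta_rot": [0,0,0]},
  {"gripper": -0.2,"linear": [0,0,0.07],"delta_rot": [0,0,0]},
  {"gripper": -0.2,"linear": [0,0,0.11],"delta_rot": [0,0,0]},
  {"gripper": -0.2,"linear": [0,0,0.15],"delta_rot": [0,0,0]},
  {"gripper": -0.2,"linear": [0,0,0.17],"delta_rot": [0,0,0]},
  {"gripper": -0.2,"linear": [0,0,0.17],"delta_rot": [0,0,0]},
  {"gripper": -0.2,"linear": [0,0,0.17],"delta_rot": [0,0,0]},
])

```text
clock: 13.35
position: [0.5697, 0.0843, 0.2379]
ee_rot: [-0.0, 0.929, 0.369, -0.0]
contact_force: [0.5, -0.9, -1.0]
width: 0.0515
gripper_force: 0.0
```

Run:
```python
from h import *
a=snap('wrist','w3')['pixels']; b=snap('side','s4')['pixels']; print(get_state()['clock'],proj('w3',[.57,.0845,.06]))
u,v=proj('w3',[.57,.0845,.06]).astype(int)
x0,y0=u-60,v-60; print(x0,y0)
m=np.hstack([cv2.resize(a[y0:y0+120,x0:x0+120],(480,480),interpolation=cv2.INTER_CUBIC),cv2.resize(b[170:290,290:370],(320,480),interpolation=cv2.INTER_CUBIC)])
cv2.imwrite('pics/crop5.png',m)
```

```text
13.45 [325.3 216.6]
265 156
```

View pics/crop5.png

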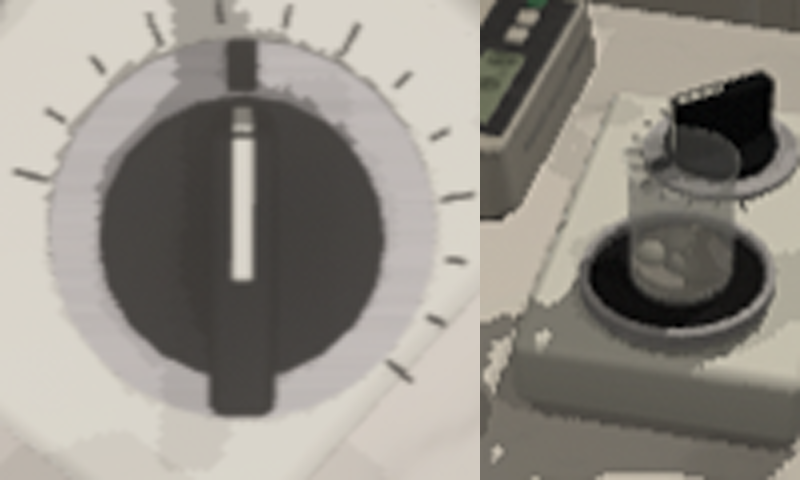

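The white line at column 243 points straight at the tab at column 242. The beaker stands upright with its balls, its base at side px (341,238) against the platform centre at (339.5,238.5).

```bash
python3 -c "
from rig import sign_off
print(sign_off())"
```

```text
the job is handed in; nothing more can be done
None
```

The job is handed in: in the last pictures the beaker stood upright and released in the middle of the platform with its three balls inside, and the knob's pointer was on the tab. The clock read 13.45 s, and the hand-in returned no verdict.

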